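Assemble the small injection mould on its guide pins

ROBOT

A 7-joint arm with a two-finger parallel gripper is mounted at the origin on the work surface; the furniture and walls round the work are solid. World frame = base frame: x ahead of the robot, y to its left, z up, the work surface at z = 0. Lengths are in m, angles in rad, forces in N, time in s.
With the tool pointing down it reaches from about 0.425 to 0.925 m from the base axis. Payload 6.8 kg.
Tool frame: the origin (TCP) lies on the centre line of the jaws, within the pads' length; the fingertips stand 14 mm ahead of it and the grasp point (between the pads) lies 5 mm behind it (bot.finger_overhang is the distance from the TCP to the fingertips, in m); z points along the fingers, y is the line along which they close (so a half turn about z gives the same grasp; the last joint's range is limited). The gripper opens to 85 mm and grips with 20 to 120 N. Pads are 22 mm wide; open, the fingers measure 114 mm over their backs; the gripper's body (76 mm by 85 mm) begins 54 mm behind the grasp point. The pads swing forward as they close: fully open they stand 13 mm farther back than shut.
Start: joints at [1.2, 0.477, 0.022, 1.555, -0.011, 1.109, -0.083], TCP at [0.175, -0.652, 0.245] pointing down, gripper open.
Joint ranges: [-2.96, 2.96], [-0.34, 2.1], [-1.41, 1.46], [0.24, 2.44], [-1.37, 4.51], [0.17, 1.92], [-2.96, 2.96]. Speed limits (rad/s): [2.39, 2.39, 3.14, 3.14, 3.14, 3.14, 3.14].

INTERFACE

Orientations are given as a unit quaternion [w, x, y, z].
In Python, from station import bot gives the robot as it stands.
- The arm moves only by the shell command python3 -m inch 'ROWS' [OPENING] [FORCE]. ROWS is JSON, a list of rows, each a list of 4 numbers: the shift along the tool's x, y, z in m, then the turn about the tool's z in degrees. A call has 1 to 12 rows; each row shifts and turns the commanded pose from where the row before left it, along the tool's axes as they then stand; what a row does not reach is not made up. A row lasts 1/10 s, in which the tool goes at most 50 mm and 8.59 degrees, less where a joint would pass 70% of its speed; a pose out of reach is approached as far as the arm can. A call is refused whole if a number of a shift passes 0.05 or a number of a turn 8.59, either way. A call with a gripper value outside its range is refused whole. OPENING is the finger opening in m, from 0 to 0.0854, set as the call begins (- or left out, the last holds). The fingers move at their own pace and stop on an object; FORCE is the grip in N (left out, the last holds). Time passes only in rows, so rows that do not move let the fingers close. It gives the time, the measured TCP pose, the force, the opening and the grip force at its end, in the units of the state.
- bot.get_obs(): the state, without advancing time (a new reading comes with each control period).
- bot.read_camera(name): name is "side" or "top"; returns a dict with "color" (480x640x3 uint8, red, green, blue), "mtx" (3x3 intrinsics, pixels), "dist_coeffs" ([k1, k2, p1, p2, k3] as OpenCV has them; the pictures are not rectified), "world_from_camera" (4x4, takes a point from camera to world coordinates). Camera axes: x right, y up, looking along -z (the intrinsics and any distortion apply to the point x, -y, -z); pixel columns grow to the right and rows downward; lengths in m; the calibration is good to about 2 mm. A picture is of the moment at which its call begins. There is no depth.
- bot.hand_in(): hands the job in; it is judged then, once.
The state is a dict: "t": time; "q": joint angles; "joint_vel": joint speeds; "joint_torque": joint torques, N m; "eef_pos": TCP position; "tool_rot": TCP orientation; "contact_force": force on the tool from outside, world axes, zero at the start; "torque": the same for the moment, N m; "gripper_width": opening from 0.0 (shut) to 1.0 (fully open); "grasp_force": force on a finger pad.
Only numpy, scipy, OpenCV 4.12 (cv2) and the standard library are available. Lean on these libraries where they do the work, as an engineer would, in place of code of your own. Each camera call takes 0.05 s, during which the arm holds its last target. There are 200 camera calls.

TASK

Put the small injection mould together on the bottom plate that is bolted to the bench: first lower the core frame (the thin plate with the rectangular window) over the two guide pins onto the bottom plate, next drop the core insert into the frame's window, then close the mould with the cavity plate (the thick plate with the round recess on top) over the same pins, and last seat the locating ring that fits that recess. Each part must be fully home, lying flat, before the next goes on; leave the larger ring, the oiler, the magnet block and the bushing where they are.

Things in the scene. Friction and masses are not known exactly. Their poses are not given: they have to be found in the camera images.
- mould_base: Mould bottom plate, aluminium, bolted to the bench (fixed): 56 (x) x 130 (y) x 16 mm; end flanges 9 mm high run out to 184 mm along y, with cap screws to 14 mm height. Two upright guide pins at x = 0, y = +48 and -48 mm: 12 mm diameter, tips 50 mm above the bench, the last 12 mm tapered to 5 mm. Origin: centre of the underside; x across, y along the length, z up.
- core_frame: Core frame, loose flat aluminium plate 56 (x) x 130 (y) x 14 mm, 0.2 kg: rectangular window through its middle, 40 (x) x 53 (y) mm, upper mouth chamfered 3 mm; 15 mm pin holes through it at x = 0, y = +48 and -48 mm. Fits either way round. Starts flat on the bench, right way up. Seated, its underside is 16 mm above the bench. Origin: centre of the underside; y along the length, z up.
- core_insert: Core insert, loose grey steel block 36 (x) x 50 (y) x 25 mm, 0.3 kg, with a step and a hole in its top. Starts on the bench, right way up. In the frame's window, long side along the frame's (either way round), it stands on the bottom plate, 16 mm above the bench, and 11 mm proud of the frame. Origin: centre of the underside; y along the 50 mm side, z up.
- cavity_plate: Cavity plate, loose aluminium plate 56 (x) x 130 (y) x 22 mm, 0.33 kg: round recess on top at the centre, 43 mm across, 6 mm deep; 46 (x) x 60 (y) x 13 mm cavity underneath; 15 mm pin holes through it at x = 0, y = +48 and -48 mm. Fits either way round. Starts right way up. Seated, its underside is 30 mm above the bench. Origin: centre of the underside; y along the length, z up.
- locating_ring: Locating ring, loose: the smaller of two steel rings, 40 mm outside diameter, 12 mm bore, 18 mm high, 0.11 kg; the lowest 4 mm of its outside taper in to 34 mm. Starts flat on the bench, right way up. In the cavity plate's recess its underside is 16 mm above that plate's underside and it stands 12 mm proud. Origin: centre of the underside; z up.
- large_ring: Bystander: larger steel ring, 64 mm outside diameter, 36 mm bore, 15 mm high, for another mould; does not fit the recess. Origin: centre of the underside.
- oiler: Bystander: cream oiler bottle with a red collar and a spout, 56 mm diameter, 126 mm high, standing. Origin: centre of the underside.
- magnet_base: Bystander: grey steel magnet block with a red knob on one side, 41 x 61 x 51 mm, standing. Origin: centre of the underside.
- bushing: Bystander: grey steel guide bushing, 32 mm diameter at its foot flange, 34 mm high, standing. Origin: centre of the underside.
There are look-alikes about, which are no part of the job. What is shaped like the core_insert but green is not meant. Leave any yellow look-alike of the cavity_plate alone.

How it is judged:
On the way, in this order (a step that is already met when the one before it is completed fails the run):
1. the core frame lies fully home on the bottom plate, over both pins, released (z of core_frame in the frame of mould_base between 0.0135 and 0.0185 m and horizontal distance between core_frame and mould_base below 0.005 m and angle between core_frame's own z axis and vertical below 0.06 rad and angle between the y axis of core_frame and the y axis of mould_base, either way round below 0.12 rad and contact force between the fingers and core_frame below 0.05 N), for 0.2 s.
2. the core insert stands fully home in the frame's window, released (z of core_frame in the frame of mould_base between 0.0135 and 0.0185 m and horizontal distance between core_frame and mould_base below 0.005 m and angle between each of core_frame, core_insert's own z axis and vertical below 0.06 rad and angle between the y axis of core_frame and the y axis of mould_base, either way round below 0.12 rad and z of core_insert in the frame of core_frame between -0.0025 and 0.0025 m and horizontal distance between core_insert and core_frame below 0.005 m and angle between the y axis of core_insert and the y axis of core_frame, either way round below 0.12 rad and contact force between the fingers and core_insert below 0.05 N), for 0.2 s.
3. the cavity plate lies fully home on the frame, over both pins and the insert, released (z of core_frame in the frame of mould_base between 0.0135 and 0.0185 m and horizontal distance between each of core_frame, cavity_plate and mould_base below 0.005 m and angle between each of core_frame, core_insert, cavity_plate's own z axis and vertical below 0.06 rad and angle between the y axis of each of core_frame, cavity_plate and the y axis of mould_base, either way round below 0.12 rad and z of core_insert in the frame of core_frame between -0.0025 and 0.0025 m and horizontal distance between core_insert and core_frame below 0.005 m and angle between the y axis of core_insert and the y axis of core_frame, either way round below 0.12 rad and z of cavity_plate in the frame of mould_base between 0.0275 and 0.0325 m and contact force between the fingers and cavity_plate below 0.05 N), for 0.2 s.
4. the locating ring lies fully home in the cavity plate's recess, released (z of core_frame in the frame of mould_base between 0.0135 and 0.0185 m and horizontal distance between each of core_frame, cavity_plate and mould_base below 0.005 m and angle between each of core_frame, core_insert, cavity_plate, locating_ring's own z axis and vertical below 0.06 rad and angle between the y axis of each of core_frame, cavity_plate and the y axis of mould_base, either way round below 0.12 rad and z of core_insert in the frame of core_frame between -0.0025 and 0.0025 m and horizontal distance between core_insert and core_frame below 0.005 m and angle between the y axis of core_insert and the y axis of core_frame, either way round below 0.12 rad and z of cavity_plate in the frame of mould_base between 0.0275 and 0.0325 m and z of locating_ring in the frame of cavity_plate between 0.0135 and 0.0185 m and horizontal distance between locating_ring and cavity_plate below 0.004 m and contact force between the fingers and locating_ring below 0.05 N), for 0.2 s.
At the end, for the whole second after the job is handed in: Frame on the bottom plate, insert in its window, cavity plate on the frame, ring in the recess: each within 2.5 mm of seated height, 5 mm (ring 4) of centre, level within 0.06 rad; plates and insert aligned with the bottom plate within 0.12 rad; all at rest (0.02 m/s) (z of core_frame in the frame of mould_base between 0.0135 and 0.0185 m and horizontal distance between each of core_frame, cavity_plate and mould_base below 0.005 m and angle between each of core_frame, core_insert, cavity_plate, locating_ring's own z axis and vertical below 0.06 rad and angle between the y axis of each of core_frame, cavity_plate and the y axis of mould_base, either way round below 0.12 rad and z of core_insert in the frame of core_frame between -0.0025 and 0.0025 m and horizontal distance between core_insert and core_frame below 0.005 m and angle between the y axis of core_insert and the y axis of core_frame, either way round below 0.12 rad and z of cavity_plate in the frame of mould_base between 0.0275 and 0.0325 m and z of locating_ring in the frame of cavity_plate between 0.0135 and 0.0185 m and horizontal distance between locating_ring and cavity_plate below 0.004 m and linear speed of each of core_frame, core_insert, cavity_plate, locating_ring below 0.02 m/s); the robot touches nothing.
It fails at once if the large ring is pushed away (more than 25 mm) or tipped over (distance of large_ring from where it was at the start of the episode above 0.025 m or angle between large_ring's own z axis and vertical above 0.5 rad).
It fails at once if the oiler is pushed away (more than 25 mm) or tipped over (distance of oiler from where it was at the start of the episode above 0.025 m or angle between oiler's own z axis and vertical above 0.5 rad).
It fails at once if the magnet block is pushed away (more than 25 mm) or tipped over (distance of magnet_base from where it was at the start of the episode above 0.025 m or angle between magnet_base's own z axis and vertical above 0.5 rad).
It fails at once if the bushing is pushed away (more than 25 mm) or tipped over (distance of bushing from where it was at the start of the episode above 0.025 m or angle between bushing's own z axis and vertical above 0.5 rad).
It also fails if it takes over 104 s, if anything falls off the work surface, if the arm or the gripper's body presses on something with over 40 N, if the wrist force passes 120 N, or if a joint passes its speed limit or range.

## Working session

There is one attempt and no reset: what is moved stays moved. The work goes in short steps, Python scripts to look and compute and a shell command to move; the robot and the scene stay as the last step left them, time stands still between calls to the robot, and variables do not carry over. Pictures are saved under pics/ and viewed, at most 14 in all, crops included, and the job is handed in when it is done.

```bash
ls; mkdir -p pics
python3 - <<'E'
from station import bot
import cv2,numpy as np
o=bot.get_obs();print(o)
for n in("top","side"):
    c=bot.read_camera(n);cv2.imwrite(f"pics/{n}0.png",c["color"][:,:,::-1]);print(n,c["mtx"],c["dist_coeffs"],c["world_from_camera"])
E
```

```text
pics
{'t': 0.0, 'q': array([ 1.19989662,  0.47780118,  0.02232205,  1.55643206, -0.01145348,
        1.10929845, -0.08309693]), 'joint_vel': array([ 2.16871828e-04, -1.23046248e-03, -2.17322486e-03, -3.01260402e-05,
       -4.75438519e-04,  5.79844207e-04,  4.05816421e-04]), 'joint_torque': array([-1.71943339e-04, -5.96455729e+01,  1.60743535e+00, -2.81191599e+01,
        1.23903563e-02,  9.47852415e-03, -1.88674522e-05]), 'eef_pos': array([ 0.17519675, -0.65129138,  0.24433282]), 'tool_rot': array([-8.82863733e-04,  9.91375029e-01,  1.31052405e-01, -2.01384130e-04]), 'contact_force': array([-0.10695997,  0.57323444, -0.06481422]), 'torque': array([-0.04091282,  0.00633871,  0.04622128]), 'grasp_force': 0.0, 'gripper_width': 1.0005806377339097}
top [[516.94620464   0.         326.0492849 ]
 [  0.         516.94620464 240.29200857]
 [  0.           0.           1.        ]] [-0.01563407  0.          0.          0.          0.        ] [[ 2.17399349e-02  9.93751937e-01 -1.09473573e-01  3.62353945e-01]
 [-9.99756758e-01  2.20159308e-02  1.31289272e-03  5.78518455e-02]
 [ 3.71485229e-03  1.09418402e-01  9.93988840e-01  1.34582101e+00]
 [ 0.00000000e+00  0.00000000e+00  0.00000000e+00  1.00000000e+00]]
side [[532.94778729   0.         318.0701089 ]
 [  0.         532.94778729 236.71476631]
 [  0.           0.           1.        ]] [-0.13767408  0.          0.          0.          0.        ] [[ 0.65315834  0.34755746 -0.67274661 -0.69413829]
 [-0.75720909  0.30484572 -0.57767073 -0.96263296]
 [ 0.00431015  0.8867203   0.4622862   0.85010426]
 [ 0.          0.          0.          1.        ]]
```

View pics/top0.png

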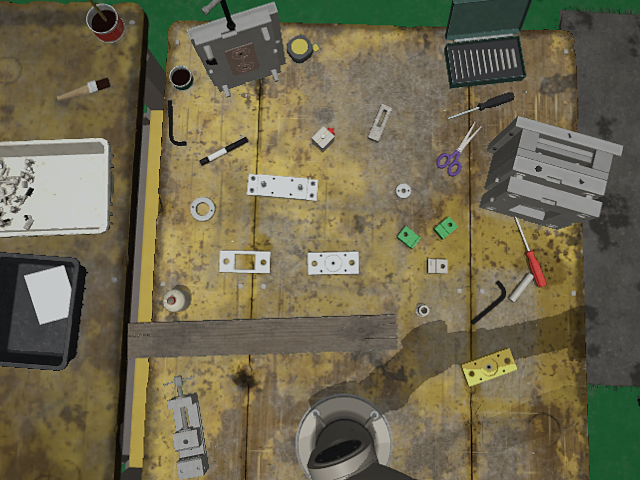

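View pics/side0.png

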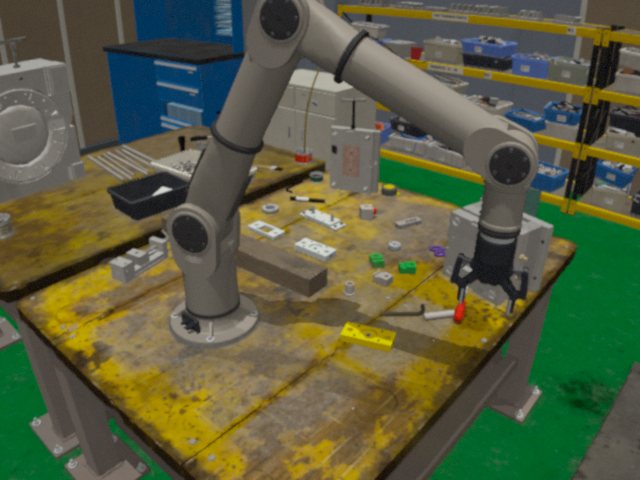

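The top view has these candidates:
- **Core frame:** windowed plate at (245,262).
- **Cavity plate:** white plate at (333,263). The yellow plate at (489,367) is a look-alike.
- **Core insert:** grey block at (437,266). The green blocks at (408,237) and (445,228) are look-alikes.
- **Locating ring:** small ring at (403,191). The large ring is at (202,209) and the bushing at (423,310).
- **Mould base:** (283,187).
- **Obstacle:** the beam in front, at (260,335).

I'll check these choices in one close crop.

Run:
```python
import cv2
a=cv2.imread("pics/top0.png")[165:325,212:425]
b=cv2.imread("pics/top0.png")[165:325,380:460]
cv2.imwrite("pics/c1.png",cv2.resize(a,None,fx=3.75,fy=3.75,interpolation=cv2.INTER_CUBIC))
s=cv2.imread("pics/side0.png")[190:320,230:430]
cv2.imwrite("pics/c2.png",cv2.resize(s,None,fx=4,fy=4,interpolation=cv2.INTER_CUBIC))
```

```text
(no output)
```

View pics/c1.png

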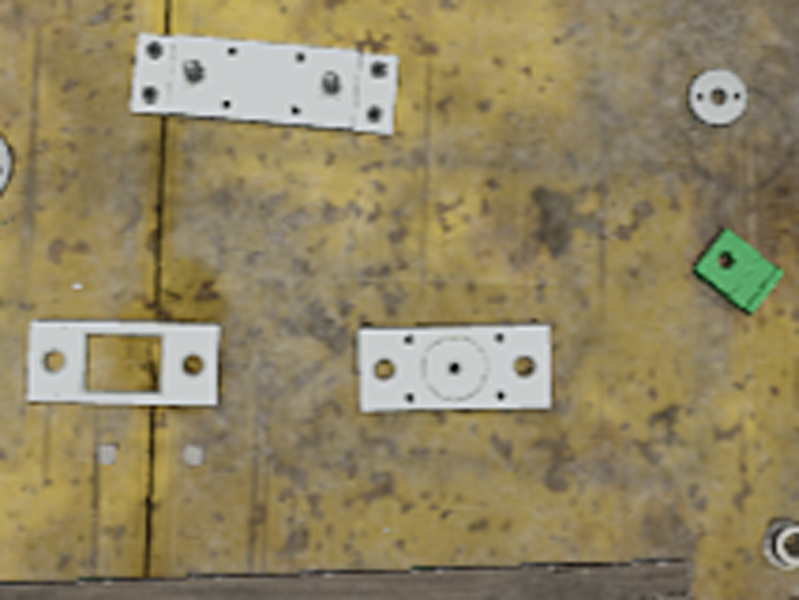

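View pics/c2.png

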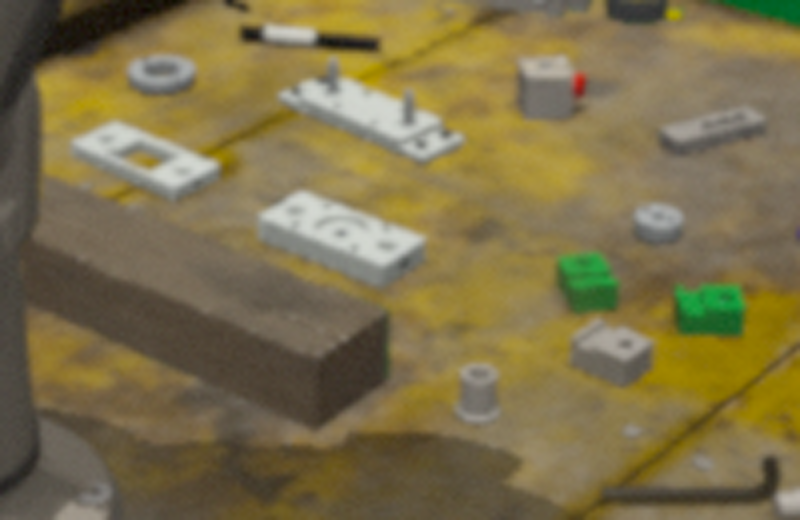

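c1 shows the frame with holes at (54,361) and (194,365), the cavity plate with holes at (384,369) and (525,367), the base with screws round about (264,82), and the ring at (718,97). c2 confirms the grey insert, with the greens separate, and the low beam in front of the plates. Now I'll measure poses.

```bash
cat > h.py <<'E'
from station import bot
import cv2,numpy as np
def ray(c,px):
    p=cv2.undistortPoints(np.array(px,float).reshape(-1,1,2),c["mtx"],np.array(c["dist_coeffs"]))[:,0]
    T=c["world_from_camera"];d=np.c_[p[:,0],-p[:,1],-np.ones(len(p))]@T[:3,:3].T
    return T[:3,3],d
def world(c,px,z):
    o,d=ray(c,px);return o+d*((z-o[2])/d[:,2])[:,None]
def proj(c,P):
    T=np.linalg.inv(c["world_from_camera"]);q=np.atleast_2d(P)@T[:3,:3].T+T[:3,3];q=q*[1,-1,-1]
    return cv2.projectPoints(q,np.zeros(3),np.zeros(3),c["mtx"],np.array(c["dist_coeffs"]))[0][:,0]
def pose():
    o=bot.get_obs();w,x,y,z=o["tool_rot"];return o["eef_pos"],np.degrees(2*np.arctan2(y,x)),o
def blob(c,seed,z,r=45,thr=None):
    im=c["color"].astype(int);u,v=seed;y0=max(v-r,0);x0=max(u-r,0);s=im[y0:v+r,x0:u+r]
    m=((s.max(2)-s.min(2)<25)&(s.min(2)>(thr or 150))).astype(np.uint8)
    m=cv2.morphologyEx(m,cv2.MORPH_CLOSE,np.ones((3,3)))
    cs,_=cv2.findContours(m,cv2.RETR_EXTERNAL,cv2.CHAIN_APPROX_NONE)
    k=max(cs,key=lambda k:cv2.contourArea(k) if cv2.pointPolygonTest(k,(u-x0,v-y0),True)>-8 else -1)[:,0]+[x0,y0]
    w=world(c,k,z)[:,:2]*1000
    (cx,cy),(a,b),t=cv2.minAreaRect(w.astype(np.float32))
    if a>b:t+=90   # t: direction of short side; long side at t+90
    return np.round([cx,cy,a,b,(t+90)%180],1)
E
python3 - <<'E'
from h import *
c=bot.read_camera("top")
f=lambda p:(np.array(p)+.5)/3.7555-.5+[212,165]
print("frame holes",world(c,f([(54,361),(194,365)]),.014)[:,:2].round(4).tolist(),blob(c,(225,262),.014))
print("frame corners",world(c,f([(30,320),(220,324),(217,406),(28,402)]),.014)[:,:2].mean(0))
print("cav holes",world(c,f([(384,369),(525,367),(455,368)]),.022)[:,:2].round(4).tolist(),blob(c,(320,263),.022))
print("base screws",world(c,f([(155,50),(150,95),(379,69),(374,114)]),.014)[:,:2].round(4).tolist(),blob(c,(283,187),.013))
print("ring",world(c,f([(718,97)]),.018)[:,:2].round(4),blob(c,(403,191),.018,15))
for t in(110,130,150):print("insert",blob(c,(437,266),.024,17,t))
s=bot.read_camera("side")
# side crop c2 scale4 off(230,190)
g=lambda p:(np.array(p)+.5)/4-.5+[230,190]
print("side: frame holes, pins tips, ring, cav recess",world(s,g([(110,138),(182,172)]),.014)[:,:2].round(4).tolist(),world(s,g([(332,62),(409,92)]),.05)[:,:2].round(4).tolist(),world(s,g([(658,211)]),.018)[:,:2],world(s,g([(343,233)]),.022)[:,:2])
print("beam top corner",world(s,g([(388,314),(318,355)]),.07)[:,:2],world(c,[(396,315),(397,345)],.07)[:,:2],)
E
python3 - <<'E'
import cv2
a=cv2.imread("pics/top0.png")[245:287,412:462]
cv2.imwrite("pics/c3.png",cv2.resize(a,None,fx=12,fy=12,interpolation=cv2.INTER_CUBIC))
E
```

```text
frame holes [[0.4502, 0.313], [0.4496, 0.2167]] [449.6 266.2 130.3  55.7  89.7]
frame corners [0.44995065 0.26505021]
cav holes [[0.4492, 0.086], [0.4527, -0.0102], [0.4509, 0.0376]] [450.8  36.9  55.5 129.4  92.5]
base screws [[0.6695, 0.2518], [0.6374, 0.254], [0.6595, 0.0948], [0.6274, 0.0975]] [648.6 174.4 183.9  56.8  86. ]
ring [[ 0.6441 -0.1417]] [ 644.  -142.3   34.6   36.8   91.3]
insert [ 448.4 -230.8   48.9   35.8   89.8]
insert [ 449.3 -230.9   33.3   49.5   91.2]
insert [ 449.3 -230.9   33.3   49.5   91.2]
side: frame holes, pins tips, ring, cav recess [[0.453, 0.3085], [0.4481, 0.2133]] [[0.6467, 0.2158], [0.643, 0.1214]] [[ 0.65266146 -0.13945775]] [[0.44615506 0.02775647]]
beam top corner [[ 0.31072773 -0.13244847]
 [ 0.23685317 -0.13146463]] [[ 0.32280672 -0.11894129]
 [ 0.25053897 -0.12192986]]
```

View pics/c3.png

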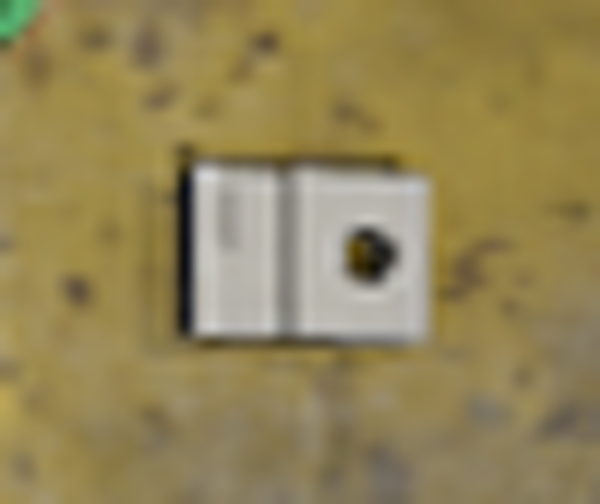

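c3 shows the insert's top between columns 193 and 432 and rows 160 to 340, with the long side along world y. I'll turn the tool so that tool x is world +y and tool y is world +x, then go over the frame at (0.450, 0.265).

```bash
python3 -m inch '[[0,0,0,-8.3],[0,0,0,-8.3],[0,0,0,-8.3],[0,0,0,-8.3],[0,0,0,-8.3],[0,0,0,-8.3],[0,0,0,-8.3],[0,0,0,-8.3],[0,0,0,-8.2],[0,0.05,0,0],[0,0.05,0,0],[0,0.05,0,0]]' 0.0854 40
python3 -m inch '[[0.04,0.04,0,0],[0.04,0.04,0,0],[0.04,0.03,0,0],[0.04,0.03,0,0],[0.04,0,0,0],[0.04,0,0,0],[0.04,0,0,0],[0.04,0,0,0],[0.04,0,0,0],[0.04,0,0,0],[0.04,0,0,0],[0.04,0,0,0]]'
python3 -m inch '[[0.04,0,0,0],[0.04,0,0,0],[0.04,0,0,0],[0.04,0,0,0],[0.04,0,0,0],[0.04,0,0,0],[0.04,0,0,0],[0.04,0,0,0],[0,0,0,0],[0,0,0,0]]'
python3 -c "
from h import *;print(pose()[:2],pose()[2]['q'].round(2))"
```

```text
t: 1.4
eef_pos: [0.3263, -0.6529, 0.2453]
tool_rot: [-0.0, 0.71, 0.704, -0.0]
contact_force: [0.1, -0.1, 0.1]
gripper_width: 1.001
grasp_force: 0.0
t: 2.6
eef_pos: [0.4586, -0.1813, 0.2453]
tool_rot: [0.0, 0.709, 0.705, -0.0]
contact_force: [0.1, 1.0, 1.2]
gripper_width: 0.995
grasp_force: 0.0
t: 3.6
eef_pos: [0.4605, 0.1378, 0.2452]
tool_rot: [-0.0, 0.708, 0.706, -0.0]
contact_force: [-0.5, -0.1, -0.7]
gripper_width: 0.998
grasp_force: 0.0
(array([0.46054272, 0.13783401, 0.24519236]), np.float64(89.79149586372066)) [ 0.19  0.22 -0.69  1.97  0.17  1.01 -0.58]
```

```bash
python3 -m inch '[[0.04,-0.0105,0,0],[0.04,0,0,0],[0.0475,0,0,0],[0,0,0.05,0],[0,0,0.05,0],[0,0,0.05,0],[0,0,0.03,0],[0,0,0.01,0],[0,0,0,0],[0,0,0,0]]'
python3 - <<'E'
from h import *
print(pose()[:2],bot.finger_overhang,[a for a in dir(bot) if a[0]!='_'])
c=bot.read_camera("side");cv2.imwrite("pics/s1.png",cv2.resize(c["color"][170:280,210:350,::-1],None,fx=5,fy=5,interpolation=cv2.INTER_CUBIC))
E
```

```text
t: 4.6
eef_pos: [0.4523, 0.2648, 0.0567]
tool_rot: [0.0, 0.71, 0.705, 0.001]
contact_force: [0.3, 0.9, 0.8]
gripper_width: 0.999
grasp_force: 0.0
(array([0.45231615, 0.26480236, 0.05670981]), np.float64(89.59300240527337)) 0.014 ['PlanningError', 'finger_overhang', 'get_obs', 'hand_in', 'read_camera']
```

View pics/s1.png

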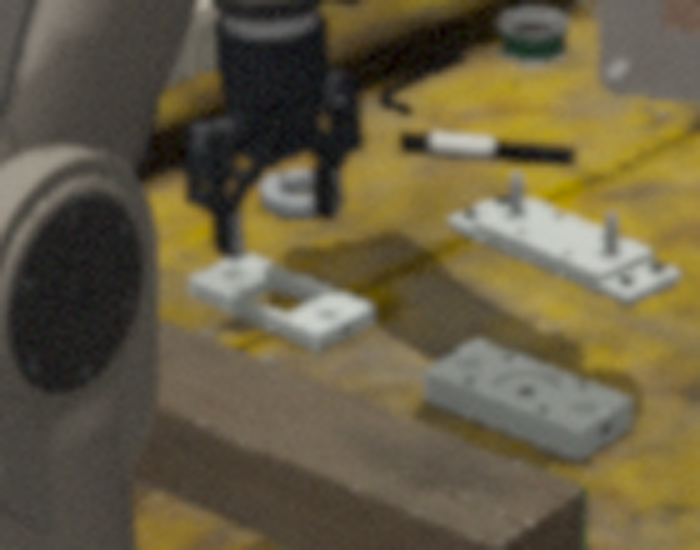

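s1 shows the open jaws over the frame, with the near fingertip at (232,252), still about 5 cm up. I'll go down and close.

```bash
python3 -m inch '[[0,-0.002,0.01,0],[0,0,0.01,0],[0,0,0.01,0],[0,0,0.005,0],[0,0,0.003,0],[0,0,0,0],[0,0,0,0]]'
python3 -m inch '[[0,0,0,0],[0,0,0,0],[0,0,0,0],[0,0,0,0],[0,0,0,0],[0,0,0,0],[0,0,0,0],[0,0,0,0]]' 0.05 40
```

```text
t: 5.35
eef_pos: [0.4492, 0.2649, 0.0173]
tool_rot: [-0.0, 0.709, 0.705, 0.0]
contact_force: [0.2, 1.2, 0.5]
gripper_width: 1.0
grasp_force: 0.0
t: 6.15
eef_pos: [0.4495, 0.2649, 0.0179]
tool_rot: [0.0, 0.709, 0.705, 0.0]
contact_force: [-0.5, 0.5, 6.3]
gripper_width: 0.637
grasp_force: 41.9
```

```bash
python3 -m inch '[[0,0,-0.02,0],[0,0,-0.03,0],[0,0,-0.05,0],[-0.03,0.04,0,0],[-0.03,0.04,0,0],[-0.03,0.04,0,0],[0,0.04,0,0],[0,0.03,0,0],[0,0.009,0,3.4],[0,0,0,0],[0,0,0,0],[0,0,0,0]]'
python3 - <<'E'
from h import *
print(pose()[:2])
c=bot.read_camera("top");cv2.imwrite("pics/t2.png",cv2.resize(c["color"][140:240,220:350,::-1],None,fx=6,fy=6,interpolation=cv2.INTER_CUBIC))
c=bot.read_camera("side");cv2.imwrite("pics/s2.png",cv2.resize(c["color"][150:250,230:360,::-1],None,fx=6,fy=6,interpolation=cv2.INTER_CUBIC))
E
```

```text
t: 7.35
eef_pos: [0.6462, 0.1738, 0.1171]
tool_rot: [-0.0, 0.729, 0.684, -0.001]
contact_force: [0.3, -0.1, -1.7]
gripper_width: 0.64
grasp_force: 44.1
(array([0.64618833, 0.17384482, 0.1170762 ]), np.float64(86.38658578624721))
```

View pics/s2.png

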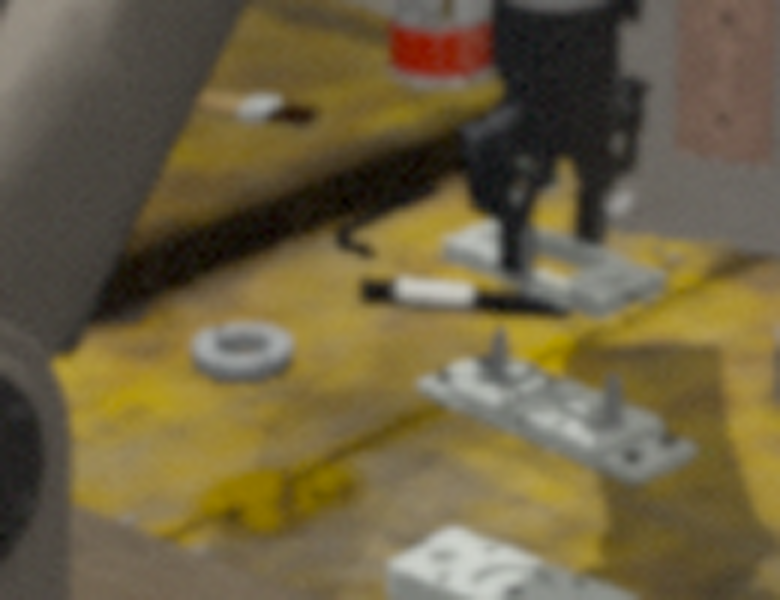

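s2 shows the frame held level, with its corners at (445,243) and (665,270), above the pins at (500,332) and (614,376). I'll lower it to just above the tips and look at the pins through the holes from the top.

```bash
python3 -m inch '[[0.0008,0.0023,0.015,0],[0,0,0.015,0],[0,0,0.014,0],[0,0,0,0],[0,0,0,0],[0,0,0,0]]'
python3 - <<'E'
from h import *
print(pose()[:2])
c=bot.read_camera("top");cv2.imwrite("pics/t3.png",cv2.resize(c["color"][150:220,240:330,::-1],None,fx=8,fy=8,interpolation=cv2.INTER_CUBIC))
E
```

```text
t: 8.05
eef_pos: [0.6502, 0.1745, 0.0737]
tool_rot: [0.0, 0.73, 0.684, 0.0]
contact_force: [0.1, 0.6, -1.4]
gripper_width: 0.64
grasp_force: 44.1
(array([0.6502246 , 0.1744826 , 0.07367155]), np.float64(86.25981806415822))
```

View pics/t3.png

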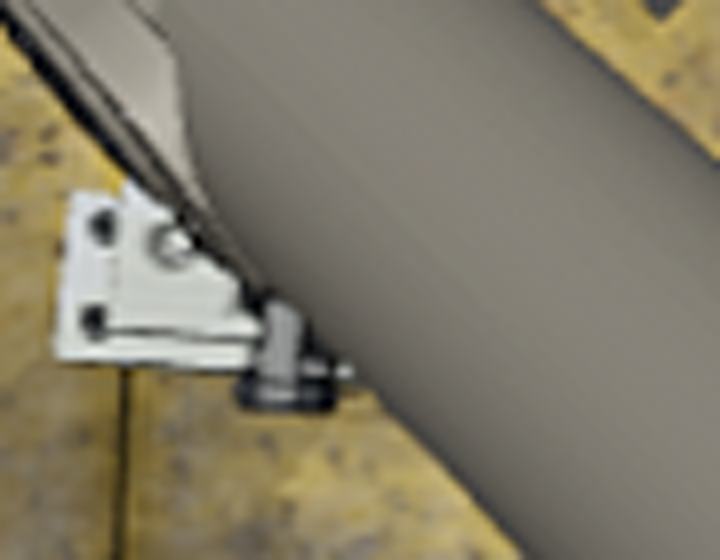

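t3 shows the left hole round about (172,243), with something bright inside at (183,240). The rest is hidden by the arm. I'll compare with the predicted pixels.

Run:
```python
from h import *
c=bot.read_camera("top")
P,psi,_=pose();u=np.array([np.cos(np.radians(86.2)),np.sin(np.radians(86.2))])
g=lambda p:((p-[240,150]+.5)*8-.5).round(0).tolist()
b=np.array([.6485,.1745]);h=P[:2]+u*.0483
n=np.array([u[1],-u[0]])
print("hole top/bot",g(proj(c,[[*h,.070],[*h,.056]])))
print("pin tip/cone/plate",g(proj(c,[[*(b+u*.048),z] for z in(.05,.038,.016)])))
print("frame corner near-left",g(proj(c,[[*(P[:2]+u*.0653-n*.028),.070]])),"far-left",g(proj(c,[[*(P[:2]+u*.0653+n*.028),.070]])))
print("screws",g(proj(c,[[*(b+u*.078-n*.016),.014],[*(b+u*.078+n*.016),.014]])))
cv2.imwrite("pics/t4.png",cv2.resize(c["color"][170:200,246:286,::-1],None,fx=18,fy=18,interpolation=cv2.INTER_CUBIC))
```

```text
hole top/bot [[173.0, 238.0], [178.0, 248.0]]
pin tip/cone/plate [[181.0, 258.0], [186.0, 266.0], [194.0, 281.0]]
frame corner near-left [[110.0, 320.0]] far-left [[128.0, 146.0]]
screws [[98.0, 322.0], [108.0, 227.0]]
```

View pics/t4.png

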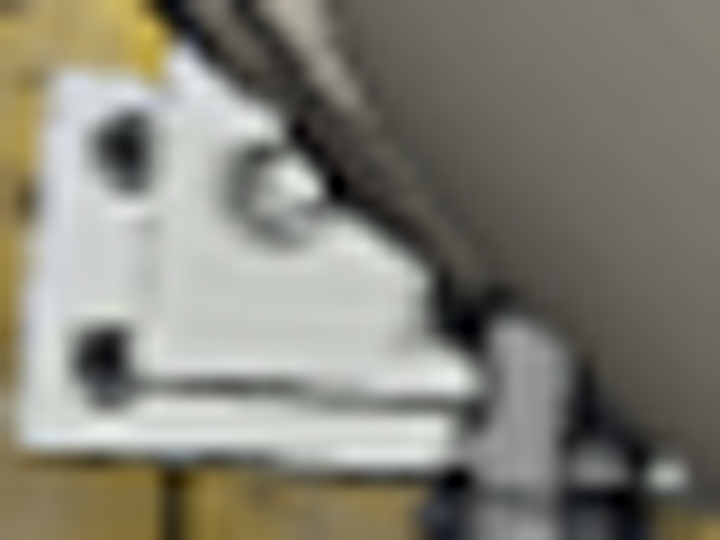

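t4 shows that the dark line below the frame is the lower rim of its side face. The upper corner and the hole rim agree with the prediction to about 1.5 mm, and the pin lies in the hole's lower right as expected. I'll lower with force checks.

```bash
python3 -m inch '[[0,-0.0012,0.006,0],[0,0,0.006,0],[0,0,0.006,0],[0,0,0,0],[0,0,0,0]]'
python3 -m inch '[[0,0,0.004,0],[0,0,0.003,0],[0,0,0,0],[0,0,0,0]]'
python3 -c "
from h import *;p=pose();print(p[:2],p[2]['contact_force'],p[2]['torque'])"
```

```text
t: 8.65
eef_pos: [0.6485, 0.1742, 0.055]
tool_rot: [-0.0, 0.73, 0.684, -0.0]
contact_force: [-0.3, 0.1, -1.4]
gripper_width: 0.638
grasp_force: 44.1
t: 9.05
eef_pos: [0.6486, 0.1742, 0.0482]
tool_rot: [-0.0, 0.73, 0.684, -0.0]
contact_force: [-0.3, -0.2, -2.8]
gripper_width: 0.637
grasp_force: 44.1
(array([0.64860153, 0.17420843, 0.04818663]), np.float64(86.25410198762292)) [-0.33290087 -0.22017348 -2.8002263 ] [-0.04826442 -0.01212944  0.00195864]
```

```bash
python3 -m inch '[[0,0,0.004,0],[0,0,0.004,0],[0,0,0.003,0],[0,0,0.002,0],[0,0,0,0],[0,0,0,0]]'
python3 -m inch '[[0,0,0.001,0],[0,0,0.001,0],[0,0,0,0],[0,0,0,0]]'
```

```text
t: 9.65
eef_pos: [0.6486, 0.1743, 0.0352]
tool_rot: [-0.0, 0.73, 0.684, -0.0]
contact_force: [-0.6, 0.3, -2.4]
gripper_width: 0.636
grasp_force: 44.1
t: 10.05
eef_pos: [0.6488, 0.1744, 0.0341]
tool_rot: [0.0, 0.73, 0.684, 0.0]
contact_force: [-3.2, -0.4, 6.1]
gripper_width: 0.638
grasp_force: 44.8
```

The frame seated with a light contact. I'll release, rise and move over the insert.

```bash
python3 -m inch '[[0,0,0,0],[0,0,0,0],[0,0,0,0],[0,0,0,0],[0,0,-0.01,0],[0,0,-0.03,0],[0,0,-0.04,0],[0,0,-0.04,0],[0,0,0,-4.2]]' 0.085
python3 -m inch '[[-0.045,-0.022,0,0],[-0.045,-0.022,0,0],[-0.045,-0.022,0,0],[-0.045,-0.022,0,0],[-0.045,-0.022,0,0],[-0.045,-0.022,0,0],[-0.045,-0.022,0,0],[-0.045,-0.022,0,0],[-0.045,-0.022,0,0],[0,0,0,0],[0,0,0,0],[0,0,0,0]]' 0.06
python3 - <<'E'
from h import *
P,psi,_=pose();print(P,psi)
c=bot.read_camera("top")
a=c["color"][155:220,240:325,::-1];b=c["color"][235:300,395:480,::-1]
cv2.imwrite("pics/t5.png",cv2.resize(np.hstack([a,b]),None,fx=4.7,fy=7,interpolation=cv2.INTER_CUBIC)[:600,:800])
m=blob(c,(253,184),.030,45);print(m)
E
```

```text
t: 10.95
eef_pos: [0.652, 0.1764, 0.1609]
tool_rot: [0.002, 0.704, 0.71, 0.005]
contact_force: [1.5, 0.3, -0.1]
gripper_width: 0.996
grasp_force: 0.0
t: 12.15
eef_pos: [0.4551, -0.2303, 0.1539]
tool_rot: [0.0, 0.704, 0.711, 0.0]
contact_force: [-0.7, -0.0, 1.0]
gripper_width: 0.706
grasp_force: 0.0
[ 0.45514964 -0.23027605  0.15388841] 90.55886089909593
[648.5 198.  131.4  56.7  87.3]
```

View pics/t5.png

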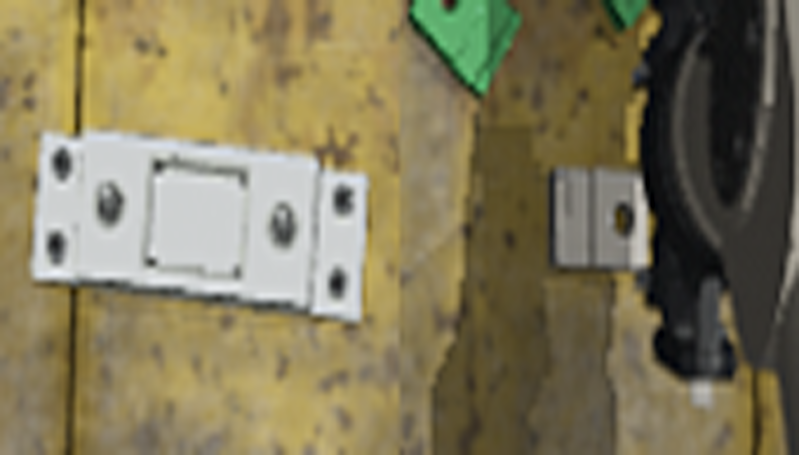

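t5 shows the frame seated over both pins, with the window centre near (197,219), and the insert visible beside the gripper. I'll compute the final offsets.

Run:
```python
from h import *
c=bot.read_camera("top")
w=world(c,[(240+(x+.5)/4.7-.5,155+(y+.5)/7-.5) for x,y in((153,163),(247,175),(238,275),(148,262))],.030)
print("window",w[:,:2].round(4).tolist(),w.mean(0))
k=lambda x,y:((x+.5)/12-.5+412,(y+.5)/12-.5+245)
print("ins L",world(c,[k(193,160),k(193,339)],.025)[:,:2].round(4).tolist(),"R",world(c,[k(432,176),k(432,342)],.020)[:,:2].round(4).tolist())
print(pose()[:2])
```

```text
window [[0.6672, 0.1995], [0.6638, 0.1475], [0.626, 0.1513], [0.6298, 0.201]] [0.64668027 0.174812   0.03      ]
ins L [[0.4682, -0.2053], [0.43, -0.2053]] R [[0.4663, -0.2577], [0.4307, -0.2575]]
(array([ 0.45530903, -0.22978337,  0.15368238]), np.float64(90.63881992589984))
```

```bash
python3 -m inch '[[-0.0014,-0.0063,0.04,0],[0,0,0.04,0],[0,0,0.03,0],[0,0,0.01,0],[0,0,0.006,0],[0,0,0,0],[0,0,0,0]]'
python3 -m inch '[[0,0,0,0],[0,0,0,0],[0,0,0,0],[0,0,0,0],[0,0,0,0],[0,0,0,0]]' 0.028 50
```

```text
t: 12.95
eef_pos: [0.4492, -0.2331, 0.0285]
tool_rot: [0.001, 0.704, 0.71, 0.0]
contact_force: [0.2, -0.1, 0.2]
gripper_width: 0.701
grasp_force: 0.0
t: 13.55
eef_pos: [0.4488, -0.2335, 0.0287]
tool_rot: [0.001, 0.704, 0.71, 0.0]
contact_force: [-0.7, 0.9, 8.5]
gripper_width: 0.411
grasp_force: 49.4
```

```bash
python3 -m inch '[[0,0,-0.02,0],[0,0,-0.03,0],[0,0,-0.04,0],[0.0449,0.0227,0,0],[0.0449,0.0227,0,0],[0.0449,0.0227,0,0],[0.0449,0.0227,0,0],[0.0449,0.0227,0,0],[0.0449,0.0227,0,0],[0.0449,0.0227,0,0],[0.0449,0.0227,0,0],[0.0449,0.0227,0,0]]'
python3 -m inch '[[0,0,0,4.4],[0,0,0,0],[0,0,0,0],[0,0,0,0]]'
python3 - <<'E'
from h import *
P,psi,o=pose();print(P,psi,o["gripper_width"])
t=np.radians(psi);d=np.array([.6487,.1727])-P[:2]
print("tool",d@[np.cos(t),np.sin(t)],d@[np.sin(t),-np.cos(t)])
E
```

```text
t: 14.75
eef_pos: [0.6482, 0.1715, 0.1173]
tool_rot: [0.0, 0.704, 0.71, -0.0]
contact_force: [1.0, -0.5, -2.5]
gripper_width: 0.409
grasp_force: 51.7
t: 15.15
eef_pos: [0.6476, 0.1678, 0.1171]
tool_rot: [0.0, 0.731, 0.682, -0.001]
contact_force: [-0.8, -0.1, -2.3]
gripper_width: 0.413
grasp_force: 51.8
[0.64763954 0.1677934  0.11711062] 85.99235850874653 0.41293352307924225
tool 0.004968713972846586 0.0007149504369525041
```

```bash
python3 -m inch '[[0.005,0.0007,0.02,0],[0,0,0.02,0],[0,0,0.013,0],[0,0,0,0],[0,0,0,0]]'
python3 -m inch '[[0,0,0.004,0],[0,0,0.003,0],[0,0,0.003,0],[0,0,0,0],[0,0,0,0]]'
python3 -c "
from h import *;p=pose();print(p[:2],p[2]['contact_force'],p[2]['torque'])"
```

```text
t: 15.65
eef_pos: [0.6487, 0.1749, 0.0639]
tool_rot: [-0.0, 0.731, 0.682, -0.0]
contact_force: [0.5, -0.3, -2.2]
gripper_width: 0.411
grasp_force: 51.8
t: 16.15
eef_pos: [0.649, 0.1748, 0.0543]
tool_rot: [0.0, 0.731, 0.682, -0.0]
contact_force: [1.0, 0.2, -1.7]
gripper_width: 0.409
grasp_force: 51.8
(array([0.64898264, 0.17481489, 0.05430893]), np.float64(86.04493159039757)) [ 1.03375554  0.23646975 -1.73198969] [-0.25145118 -0.07657435  0.02066148]
```

```bash
python3 -m inch '[[-0.002,0,0,0],[0,0,0.002,0],[0,0,0.002,0],[0,0,0,0],[0,0,0,0]]'
python3 -m inch '[[0,0,0.002,0],[0,0,0.002,0],[0,0,0,0],[0,0,0,0]]'
```

```text
t: 16.65
eef_pos: [0.6486, 0.1733, 0.0501]
tool_rot: [-0.0, 0.731, 0.682, -0.0]
contact_force: [-0.0, -0.2, -2.0]
gripper_width: 0.408
grasp_force: 51.8
t: 17.05
eef_pos: [0.6487, 0.1731, 0.0462]
tool_rot: [-0.0, 0.731, 0.682, -0.0]
contact_force: [0.1, 0.7, -1.6]
gripper_width: 0.408
grasp_force: 51.8
```

```bash
python3 -m inch '[[0,0,0.001,0],[0,0,0.0005,0],[0,0,0.0005,0],[0,0,0,0],[0,0,0,0]]'
```

```text
t: 17.55
eef_pos: [0.6488, 0.1731, 0.0449]
tool_rot: [0.0, 0.731, 0.682, 0.0]
contact_force: [-3.0, -1.1, 5.3]
gripper_width: 0.409
grasp_force: 52.8
```

```bash
python3 -m inch '[[0,0,0,0],[0,0,0,0],[0,0,0,0],[0,0,-0.01,0],[0,0,-0.03,0],[0,0,-0.04,0],[0,0,-0.04,0],[0,0,0,-6.2],[0,0,0,0]]' 0.06
python3 -m inch '[[-0.0213,-0.0339,0,0],[-0.0213,-0.0339,0,0],[-0.0213,-0.0339,0,0],[-0.0213,-0.0339,0,0],[-0.0213,-0.0339,0,0],[-0.0213,-0.0339,0,0],[0,0,0,0],[0,0,0,0],[0,0,0,0]]' 0.0854
python3 - <<'E'
from h import *
P,psi,o=pose();print(P,psi)
t=np.radians(psi);d=np.array([.4509,.0373])-P[:2]
print("tool",d@[np.cos(t),np.sin(t)],d@[np.sin(t),-np.cos(t)])
c=bot.read_camera("top")
cv2.imwrite("pics/t6.png",cv2.resize(c["color"][155:290,240:365,::-1],None,fx=4.4,fy=4.4,interpolation=cv2.INTER_CUBIC))
E
```

```text
t: 18.45
eef_pos: [0.6496, 0.1735, 0.1665]
tool_rot: [0.001, 0.693, 0.721, 0.001]
contact_force: [-0.1, 0.7, 0.1]
gripper_width: 0.701
grasp_force: 0.0
t: 19.35
eef_pos: [0.4513, 0.038, 0.1644]
tool_rot: [-0.0, 0.693, 0.721, 0.001]
contact_force: [0.4, 0.9, 1.3]
gripper_width: 0.999
grasp_force: 0.0
[0.45130183 0.03802204 0.16439769] 92.20597236977373
tool -0.0007060405491784107 -0.00042932804848923984
```

View pics/t6.png

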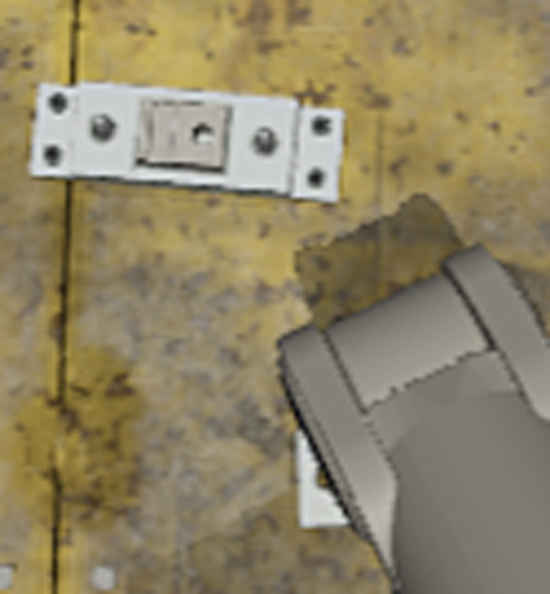

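t6 shows the insert inside the window, centred near (184,133), and the arm over the cavity plate. Now I'll grasp the cavity plate.

```bash
python3 -m inch '[[-0.0007,-0.0004,0.045,0],[0,0,0.045,0],[0,0,0.035,0],[0,0,0.014,0],[0,0,0.006,0],[0,0,0,0],[0,0,0,0]]'
python3 -m inch '[[0,0,0,0],[0,0,0,0],[0,0,0,0],[0,0,0,0],[0,0,0,0],[0,0,0,0],[0,0,0,0]]' 0.05 50
```

```text
t: 20.1
eef_pos: [0.4514, 0.0371, 0.0205]
tool_rot: [0.001, 0.693, 0.721, 0.001]
contact_force: [0.4, 0.5, 0.3]
gripper_width: 1.002
grasp_force: 0.0
t: 20.8
eef_pos: [0.4511, 0.0366, 0.0205]
tool_rot: [0.001, 0.693, 0.721, 0.001]
contact_force: [-1.3, -0.7, 9.5]
gripper_width: 0.639
grasp_force: 51.6
```

```bash
python3 -m inch '[[0,0,-0.02,0],[0,0,-0.03,0],[0,0,-0.045,0],[0.0216,0.0338,0,0],[0.0216,0.0338,0,0],[0.0216,0.0338,0,0],[0.0216,0.0338,0,0],[0.0216,0.0338,0,0],[0.0216,0.0338,0,0],[0,0,0,6],[0,0,0,0],[0,0,0,0]]'
python3 - <<'E'
from h import *
P,psi,o=pose();print(P,psi)
t=np.radians(psi);d=np.array([.6487,.1741])-P[:2]
print("tool",d@[np.cos(t),np.sin(t)],d@[np.sin(t),-np.cos(t)])
E
```

```text
t: 22.0
eef_pos: [0.6468, 0.1733, 0.1139]
tool_rot: [0.0, 0.729, 0.684, -0.001]
contact_force: [0.6, 0.2, -2.8]
gripper_width: 0.64
grasp_force: 56.5
[0.64678824 0.17328401 0.11386056] 86.38503492482037
tool 0.000934905059888008 0.0018565093104785445
```

```bash
python3 -m inch '[[0.0003,0.0008,0.012,0],[0,0,0.012,0],[0,0,0.01,0],[0,0,0,0],[0,0,0,0],[0,0,0,0]]'
```

```text
t: 22.6
eef_pos: [0.6488, 0.1747, 0.0807]
tool_rot: [0.0, 0.73, 0.684, 0.0]
contact_force: [0.1, -0.3, -2.9]
gripper_width: 0.637
grasp_force: 56.4
```

```bash
python3 -m inch '[[-0.0005,0,0.005,0],[0,0,0.005,0],[0,0,0.004,0],[0,0,0,0],[0,0,0,0]]'
python3 -m inch '[[0,0,0.004,0],[0,0,0.004,0],[0,0,0,0],[0,0,0,0]]'
```

```text
t: 23.1
eef_pos: [0.6484, 0.174, 0.0661]
tool_rot: [-0.0, 0.73, 0.684, -0.0]
contact_force: [1.2, 0.9, -3.5]
gripper_width: 0.641
grasp_force: 56.5
t: 23.5
eef_pos: [0.6485, 0.1739, 0.0582]
tool_rot: [0.0, 0.73, 0.684, -0.0]
contact_force: [-0.1, -0.8, -4.2]
gripper_width: 0.642
grasp_force: 56.5
```

```bash
python3 -m inch '[[0,0,0.003,0],[0,0,0.002,0],[0,0,0.0015,0],[0,0,0,0],[0,0,0,0]]'
python3 -m inch '[[0,0,0.001,0],[0,0,0.0007,0],[0,0,0,0],[0,0,0,0]]'
```

```text
t: 24.0
eef_pos: [0.6485, 0.1739, 0.0518]
tool_rot: [0.0, 0.73, 0.684, -0.0]
contact_force: [0.9, -0.4, -3.1]
gripper_width: 0.641
grasp_force: 56.5
t: 24.4
eef_pos: [0.6485, 0.174, 0.0507]
tool_rot: [0.0, 0.73, 0.684, 0.0]
contact_force: [-2.8, -2.1, 6.1]
gripper_width: 0.644
grasp_force: 57.4
```

```bash
python3 -m inch '[[0,0,0,0],[0,0,0,0],[0,0,0,0],[0,0,-0.01,0],[0,0,-0.03,0],[0,0,-0.04,0],[0,0,-0.03,0],[0,0,0,0]]' 0.0854
python3 -m inch '[[-0.0395,0.002,0,0],[-0.0395,0.002,0,0],[-0.0395,0.002,0,0],[-0.0395,0.002,0,0],[-0.0395,0.002,0,0],[-0.0395,0.002,0,0],[-0.0395,0.002,0,0],[-0.0395,0.002,0,0],[0,0,0,0],[0,0,0,0],[0,0,0,0]]' 0.065
python3 - <<'E'
from h import *
P,psi,o=pose();print(P,psi)
t=np.radians(psi);d=np.array([.6441,-.142])-P[:2]
print("tool",d@[np.cos(t),np.sin(t)],d@[np.sin(t),-np.cos(t)])
c=bot.read_camera("top")
cv2.imwrite("pics/t7.png",cv2.resize(c["color"][155:220,240:325,::-1],None,fx=8,fy=8,interpolation=cv2.INTER_CUBIC))
E
```

```text
t: 25.2
eef_pos: [0.6513, 0.1756, 0.1662]
tool_rot: [0.002, 0.73, 0.684, 0.004]
contact_force: [0.7, 0.2, 0.4]
gripper_width: 1.005
grasp_force: 0.0
t: 26.3
eef_pos: [0.6438, -0.1407, 0.1601]
tool_rot: [-0.0, 0.729, 0.684, 0.0]
contact_force: [0.8, 0.2, 0.5]
gripper_width: 0.762
grasp_force: 0.0
[ 0.6438003  -0.14068244  0.16013257] 86.36108261168424
tool -0.0012958868788489452 0.00038272306462281547
```

View pics/t7.png

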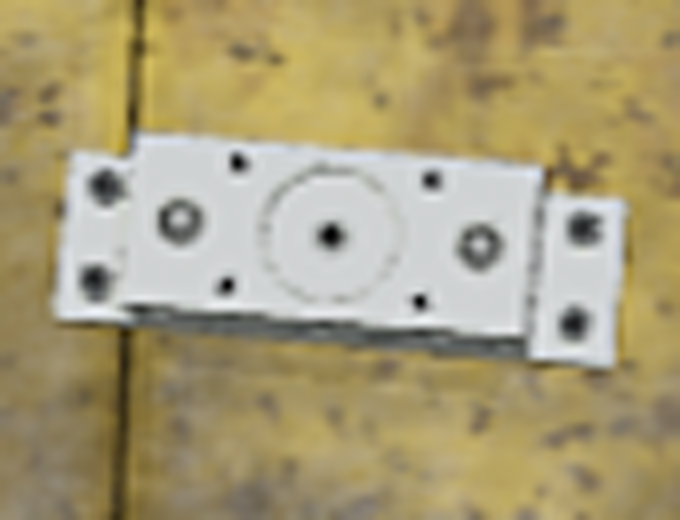

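t7 shows the cavity plate closed over both pins, with the recess centre at (330,235). I'll take the ring.

```bash
python3 - <<'E'
from h import *
c=bot.read_camera("top")
g=lambda p:(np.array(p)+.5)/8-.5+[240,155]
print(world(c,g([(330,235)]),.052),world(c,g([(180,221),(480,247)]),.052).mean(0),world(c,g([(133,134),(546,168),(525,335),(124,303)]),.052).mean(0))
E
python3 -m inch '[[-0.0009,0.0003,0.045,0],[0,0,0.045,0],[0,0,0.03,0],[0,0,0.012,0],[0,0,0.005,0],[0,0,0,0],[0,0,0,0]]'
python3 -m inch '[[0,0,0,0],[0,0,0,0],[0,0,0,0],[0,0,0,0],[0,0,0,0],[0,0,0,0]]' 0.03 50
```

```text
[[0.64674796 0.1745416  0.052     ]] [0.64707634 0.17456989 0.052     ] [0.64683395 0.17393298 0.052     ]
t: 27.1
eef_pos: [0.6455, -0.1432, 0.025]
tool_rot: [0.001, 0.73, 0.684, 0.001]
contact_force: [0.0, -0.1, -0.3]
gripper_width: 0.76
grasp_force: 0.0
t: 27.7
eef_pos: [0.645, -0.1436, 0.025]
tool_rot: [0.001, 0.73, 0.684, 0.001]
contact_force: [-2.2, 0.3, 6.9]
gripper_width: 0.437
grasp_force: 49.2
```

```bash
python3 -m inch '[[0,0,-0.02,0],[0,0,-0.035,0],[0,0,-0.045,0],[0.0395,-0.0021,0,0],[0.0395,-0.0021,0,0],[0.0395,-0.0021,0,0],[0.0395,-0.0021,0,0],[0.0395,-0.0021,0,0],[0.0395,-0.0021,0,0],[0.0395,-0.0021,0,0],[0.0395,-0.0021,0,0],[0,0,0,0]]'
python3 -m inch '[[0,0,0.015,0],[0,0,0.01,0],[0,0,0,0],[0,0,0,0]]'
python3 - <<'E'
from h import *
P,psi,o=pose();print(P,psi,o["gripper_width"])
t=np.radians(psi);d=np.array([.6482,.1729])-P[:2]
print("tool",d@[np.cos(t),np.sin(t)],d@[np.sin(t),-np.cos(t)])
c=bot.read_camera("side")
cv2.imwrite("pics/s8.png",cv2.resize(c["color"][165:245,280:370,::-1],None,fx=7,fy=7,interpolation=cv2.INTER_CUBIC))
E
```

```text
t: 28.9
eef_pos: [0.6462, 0.1822, 0.1244]
tool_rot: [-0.002, 0.727, 0.687, 0.002]
contact_force: [-0.6, 0.0, -1.4]
gripper_width: 0.432
grasp_force: 50.3
t: 29.3
eef_pos: [0.6477, 0.1713, 0.0972]
tool_rot: [-0.0, 0.73, 0.683, -0.001]
contact_force: [0.1, -0.0, -1.1]
gripper_width: 0.429
grasp_force: 50.3
[0.64774841 0.17134162 0.09721871] 86.14512717613167 0.42874932802607324
tool 0.0015852174255662117 0.0003458024881220703
```

View pics/s8.png

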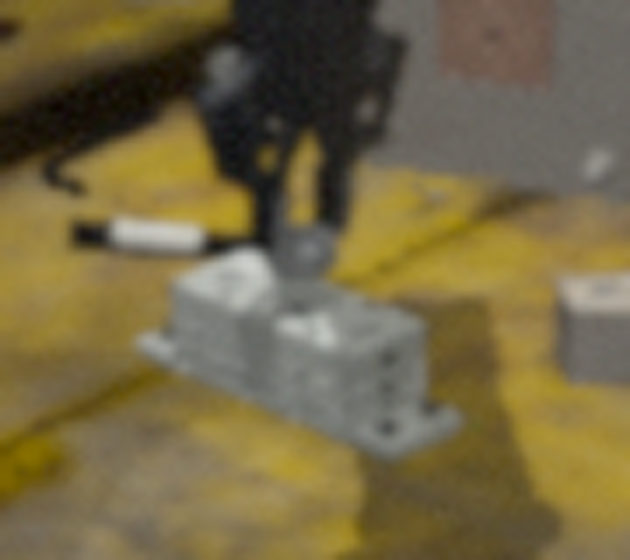

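s8 shows the ring held near (305,250) over the plate, but it may be tilted. I'll correct the position and use my last picture to compare it with the projected level ring.

```bash
python3 -m inch '[[0.001,0.0003,0,0],[0,0,0,0],[0,0,0,0],[0,0,0,0]]'
python3 - <<'E'
from h import *
P,psi,o=pose();print(P,psi,o["gripper_width"])
c=bot.read_camera("side");t=np.linspace(0,2*np.pi,60)
C=P+[0,.0016,-.025]
def crop(c,x0,y0,w,h,s,draw):
    im=cv2.resize(c["color"][y0:y0+h,x0:x0+w,::-1],None,fx=s,fy=s,interpolation=cv2.INTER_CUBIC)
    if draw:
        for z,col in((0,(0,0,255)),(.018,(0,255,0))):
            p=proj(c,C+np.c_[.02*np.cos(t),.02*np.sin(t),0*t+z])
            cv2.polylines(im,[(((p-[x0,y0]+.5)*s-.5)).astype(np.int32)],True,col,1)
        q=np.array([.6482,.1745,.052]);p=proj(c,q+np.c_[.0215*np.cos(t),.0215*np.sin(t),0*t])
        cv2.polylines(im,[(((p-[x0,y0]+.5)*s-.5)).astype(np.int32)],True,(255,0,0),1)
    return im
p=proj(c,C)[0].astype(int)
r=np.vstack([np.hstack([crop(c,p[0]-16,p[1]-14,33,25,12,d) for d in(0,1)])])
d=bot.read_camera("top");p=proj(d,C)[0].astype(int)
r2=np.hstack([crop(d,p[0]-16,p[1]-12,33,25,12,k) for k in(0,1)])
cv2.imwrite("pics/last.png",np.vstack([r,r2])[:600,:800])
E
```

```text
t: 29.75
eef_pos: [0.6483, 0.1741, 0.0983]
tool_rot: [0.0, 0.73, 0.684, 0.0]
contact_force: [-0.6, 0.4, -0.9]
gripper_width: 0.43
grasp_force: 50.3
[0.64831645 0.17407958 0.09828453] 86.25685904886117 0.42954061489368334
```

View pics/last.png

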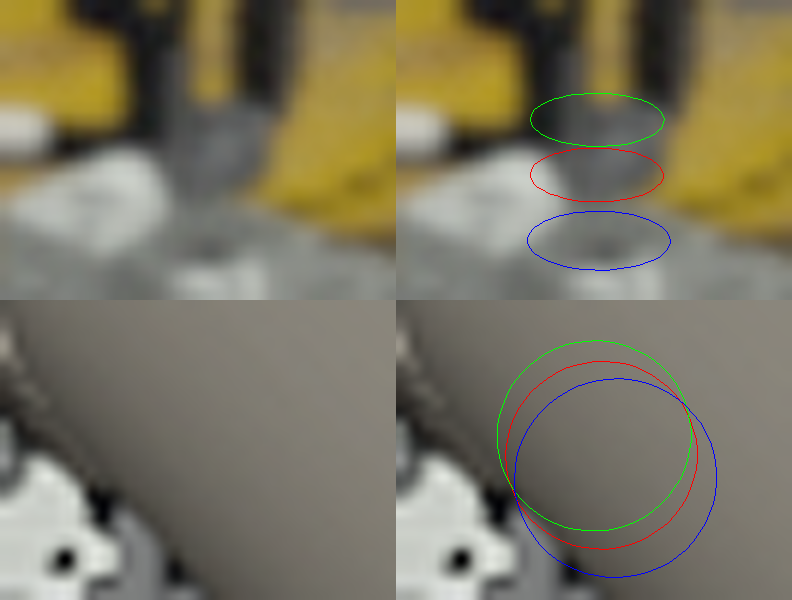

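The last picture shows the ring upright. Its lower rim and right side agree with the level projection (red at (597,175)) and sit about 1 mm off the recess. I'll lower it.

```bash
python3 -m inch '[[-0.001,0,0.008,0],[0,0,0.007,0],[0,0,0.004,0],[0,0,0,0],[0,0,0,0]]'
python3 -m inch '[[0,0,0.002,0],[0,0,0.001,0],[0,0,0.001,0],[0,0,0,0],[0,0,0,0]]'
```

```text
t: 30.35
eef_pos: [0.6481, 0.1731, 0.0789]
tool_rot: [-0.0, 0.73, 0.684, -0.0]
contact_force: [0.2, -0.5, -1.7]
gripper_width: 0.436
grasp_force: 50.3
t: 30.85
eef_pos: [0.6482, 0.1731, 0.0752]
tool_rot: [0.0, 0.73, 0.684, 0.0]
contact_force: [0.2, 0.1, -0.6]
gripper_width: 0.431
grasp_force: 50.3
```

```bash
python3 -m inch '[[0,0,0.001,0],[0,0,0.001,0],[0,0,0,0],[0,0,0,0]]'
python3 -m inch '[[0,0,0.001,0],[0,0,0.001,0],[0,0,0,0],[0,0,0,0]]'
```

```text
t: 31.25
eef_pos: [0.6482, 0.1731, 0.073]
tool_rot: [-0.0, 0.73, 0.684, -0.0]
contact_force: [-0.0, 0.5, -1.3]
gripper_width: 0.43
grasp_force: 50.3
t: 31.65
eef_pos: [0.6482, 0.1731, 0.0711]
tool_rot: [0.0, 0.73, 0.684, 0.0]
contact_force: [1.1, -0.5, -0.0]
gripper_width: 0.429
grasp_force: 50.4
```

```bash
python3 -m inch '[[0,0,0.0007,0],[0,0,0,0],[0,0,0,0]]'
python3 -m inch '[[0,0,0.0007,0],[0,0,0,0],[0,0,0,0]]'
```

```text
t: 31.95
eef_pos: [0.6483, 0.1731, 0.071]
tool_rot: [0.0, 0.73, 0.684, 0.0]
contact_force: [-1.9, -1.1, 5.7]
gripper_width: 0.433
grasp_force: 51.0
t: 32.25
eef_pos: [0.6483, 0.1731, 0.071]
tool_rot: [0.0, 0.73, 0.684, 0.0]
contact_force: [-3.5, -1.3, 9.8]
gripper_width: 0.432
grasp_force: 51.5
```

Firm contact came at exactly the seated height. I'll release, withdraw and check numerically.

```bash
python3 -m inch '[[0,0,0,0],[0,0,0,0],[0,0,0,0],[0,0,0,0],[0,0,-0.01,0],[0,0,-0.03,0],[0,0,-0.04,0],[0,0,-0.03,0],[0,0,0,0]]' 0.07
python3 -m inch '[[-0.04,0,0,0],[-0.04,0,0,0],[-0.04,0,0,0],[-0.04,0,0,0],[-0.04,0,0,0],[-0.04,0,0,0],[-0.04,0,0,0],[0,0,0,0],[0,0,0,0],[0,0,0,0]]'
python3 - <<'E'
from h import *
c=bot.read_camera("top");g=cv2.cvtColor(c["color"],cv2.COLOR_RGB2GRAY)
# ring darker/brighter than plate: print centre patch, compare radii by Hough
p=proj(c,[.648,.1745,.064])[0].astype(int);x0,y0=p-16
a=cv2.resize(g[y0:y0+32,x0:x0+32],None,fx=6,fy=6,interpolation=cv2.INTER_CUBIC)
print(g[y0:y0+32:1,x0:x0+32][4:30:2,::2])
h=cv2.HoughCircles(a,cv2.HOUGH_GRADIENT,1,20,param1=60,param2=12,minRadius=40,maxRadius=60)
if h is not None:
  for u,v,r in h[0][:3]:
    w=world(c,[((u+.5)/6-.5+x0,(v+.5)/6-.5+y0)],.064)[0];print(w[:2].round(4),"r mm",round(r/6/517*1.27*1000,1))
E
```

```text
t: 33.15
eef_pos: [0.6509, 0.1747, 0.1859]
tool_rot: [0.002, 0.73, 0.684, 0.004]
contact_force: [0.3, -0.1, -0.8]
gripper_width: 0.821
grasp_force: 0.0
t: 34.15
eef_pos: [0.6299, -0.1047, 0.1798]
tool_rot: [-0.0, 0.729, 0.684, 0.0]
contact_force: [0.4, 0.9, 0.1]
gripper_width: 0.821
grasp_force: 0.0
[[149 160 162 169 171 173 169 173 177 177 171 174 166 156 143 152]
 [197 200 184 176 169 175 174 180 175 173 170 168 160 148 139 146]
 [209 210 189 154 212 209 211 213 209 215 216 215 194 195 180 174]
 [208 209 196 152 212 210 203 177 183 180 158 205 210 210 199 140]
 [211 209 209 210 210 195 184 187 189 188 187 184 200 210 195 123]
 [170 212 208 209 208 174 192 197 190 194 194 196 151 214 209 210]
 [ 87 209 209 209 195 176 148 172 104 108 185  65 168 206 209 209]
 [141 213 208 209 195 177 163 182  40  82 193 182 156 207 209 209]
 [214 209 208 209 207 190 195 195 203 199 195 201 143 210 208 209]
 [209 211 209 211 207 150 188 194 193 195 199 157 190 211 209 209]
 [209 200   0 216 209 200 177 140 178 163 114 184 213 210 211 210]
 [212 220 208 216 213 212 212 174 208 160 202 212 209 203   0 214]
 [ 88  86  76 101 103 178 186 215 213 214 211 213 213 217 208 218]]
[0.6465 0.1735] r mm 20.4
```

The ring's circle is at (0.6465, 0.1735) with radius 20 mm, and the recess was measured at (0.6469, 0.1743). It is concentric and at seated height.

```bash
python3 -c "
from station import bot
print(bot.hand_in())"
```

```text
the job is handed in; nothing more can be done
None
```

The mould is assembled in order (frame, insert, cavity plate, ring) and handed in at about 34 s; each part made firm contact at its seated height, the ring measured within about 1 mm of the recess centre, and no verdict was returned.

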